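Swap the blown fuse link on a compressor panel

ROBOT

A 7-joint arm with a two-finger parallel gripper is mounted at the origin on the work surface. World frame = base frame: x ahead of the robot, y to its left, z up, the work surface at z = 0. Lengths are in m, angles in rad, forces in N, time in s.
With the tool pointing down it reaches from about 0.425 to 0.925 m from the base axis. Payload 6.8 kg.
Tool frame: the origin (TCP) lies between the finger pads; the fingertips stand 14 mm ahead of it and the grasp point (between the pads) lies 5 mm behind it; z points along the fingers, y is the direction in which the jaws open and shut (so a half turn about z gives the same grasp; the last joint's range is limited). The gripper opens to 85 mm and grips with 20 to 120 N. Pads are 22 mm wide; open, the fingers measure 114 mm over their backs; the gripper's body (76 mm by 85 mm) begins 54 mm behind the grasp point. The pads swing forward as they close: fully open they stand 13 mm farther back than shut.
Start: joints at [1.043, 0.477, 0.022, 1.555, -0.011, 1.109, -0.083], TCP at [0.275, -0.616, 0.245] pointing down, gripper open.
Joint ranges: [-2.96, 2.96], [-0.34, 2.1], [-1.41, 1.46], [0.24, 2.44], [-1.37, 4.51], [0.17, 1.92], [-2.96, 2.96]. Speed limits (rad/s): [2.39, 2.39, 3.14, 3.14, 3.14, 3.14, 3.14].

INTERFACE

Orientations are given as a unit quaternion [w, x, y, z].
In Python, from station import bot gives the robot as it stands.
- The arm moves only by the shell command python3 -m crank 'ROWS' [FORCE]. ROWS is JSON, a list of rows, each a list of 3 entries, a list of its own where there are three numbers: the shift along the tool's x, y, z in m, then the turn, a rotation vector about the tool's x, y, z in degrees, then the finger opening in m, from 0 to 0.0854. A call has 1 to 10 rows; each row shifts and turns the commanded pose from where the row before left it, along the tool's axes as they then stand; what a row does not reach is not made up. A row lasts 1/8 s, in which the tool goes at most 62.5 mm and 10.7 degrees, less where a joint would pass 70% of its speed; a pose out of reach is approached as far as the arm can. A call is refused whole if a number of a shift passes 0.0625 or a number of a turn 10.7, either way. A call with a gripper value outside its range is refused whole. The fingers move at their own pace and stop on an object; FORCE is the grip in N (left out, the last holds). Time passes only in rows, so rows that do not move let the fingers close. It gives the time, the measured TCP pose, the force and the opening at its end, in the units of the state.
- bot.get_obs(): the state, without advancing time (a new reading comes with each control period).
- bot.read_camera(name): name is "side" or "top"; returns (picture, depth): 420x560x3 uint8, red, green, blue; 420x560 float32, m along the optical axis (not along the pixel's ray), 0 where there is no reading.
- bot.calibration(name): a dict with "fx", "fy", "cx", "cy" (pixels), "D" ([k1, k2, p1, p2, k3] as OpenCV has them; the pictures are not rectified), "extrinsics" (4x4, takes a point from camera to world coordinates). Camera axes: x right, y down, z forward; pixel columns grow to the right and rows downward; lengths in m; the calibration is good to about 2 mm. A picture is of the moment at which its call begins. calibration takes no time and is no camera call.
- bot.hand_in(): hands the job in, once; it reports no verdict.
The state is a dict: "t": time; "q": joint angles; "joint_vel": joint speeds; "joint_torque": joint torques, N m; "eef_pos": TCP position; "tool_rot": TCP orientation; "contact_force": force on the tool from outside, world axes, zero at the start; "torque": the same for the moment, N m; "gripper_width": opening from 0.0 (shut) to 1.0 (fully open).
Only numpy, scipy, OpenCV 4.12 (cv2) and the standard library are available. Lean on these libraries where they do the work, as an engineer would, in place of code of your own. Each camera call takes 0.05 s, during which the arm holds its last target.

TASK

Replace the blown fuse link on the compressor's panel: pull it up out of its two spring jaws and leave it in the red scrap crate, then press the good link of the same size from the blue tray down into the jaws until it has snapped fully home at both ends. The panel floats on soft rubber buffers and gives way under your push, so follow it by feel, slowly, without ramming or slamming the links against the base; leave everything else on the bench where it is.

Things in the scene. Friction and masses are not known exactly. Their poses are not given: they have to be found in the camera images.
- stand: Plywood foot board, 290 x 140 x 14 mm, fixed to the bench, origin under its centre. On it four soft rubber buffers carry a grey steel plate, 300 x 150 x 4 mm, underside 44 mm above the bench, long side along x. Pressed, the plate sinks straight down about 1 mm per 0.7 N; after 12 mm it meets a hard stop. At the plate's ends (113 to 147 mm from the centre) stand grey terminals 36 mm high and a low copper earth bar.
- fuse_base: Black fuse base, 184 x 44 mm, 22 mm high, on the middle of the plate and sinking with it, with two copper spring jaws. Origin: centre of its underside, on the plate's top; x along the row of the jaws, z up. Pressing a link's blades in takes 7 to 17 N (go at 10 to 20 mm/s); seated, the force rises on; 20 N is always enough, over 50 N or 80 mm/s does harm. Pulling a link out takes up to 19 N; the plate then rises 3 mm.
- home (a point): Point 22 mm above the base's origin, base axes: a link's origin when it is fully home (up to 1 mm above it is play), its x axis along the base's x, either way round. The blades' lower edges then stand on copper seats 36 mm above the base's origin.
- jaw_a (a point): Middle of one jaw, between its beads, 57.7 mm above the base's origin and 48 mm from it along -x. A jaw is a pair of sprung leaves, 20 mm long in x, facing each other across y, with round beads (radius 3 mm) 4.4 mm apart at rest and lips flaring to 65 mm above the base's origin. A blade pressed down spreads the beads, rubs along them for 20 mm, and they snap shut over its upper edge when it is home.
- jaw_b (a point): The same point of the other jaw, 48 mm from the base's origin along +x.
- blown_link: Blown fuse link, orange band and dark scorch marks, seated in the jaws at the start. White block 66 x 40 x 48 mm (x, y, z) with aluminium ends; steel blades (6 mm thick in y, 20 high, tapered lower edge) stick out 30 mm at each end along x. Origin: centre of the block's underside, z up; blades 14 to 34 mm above it. Lugs rise 9 mm over the top's ends. Grip it across y (40 mm). About 0.2 kg.
- good_link: Good fuse link, same shape, size and mass as the blown one but clean white with a green band, standing upright in the blue tray. Origin: centre of the block's underside, z up, blades along x.
- small_link: A smaller fuse link with a green band, block 46 x 24 x 36 mm, blades to 76 mm overall, standing in the same tray: too small for this base, leave it.
- tray: Shallow blue steel tray fixed to the bench, 260 x 180 mm (x, y), rim 18 mm high, floor 4 mm above the bench. Origin: centre of its underside.
- crate: Red plastic scrap crate fixed to the bench, 260 x 190 mm outside (x, y), 70 mm high, walls and floor 6 mm thick, open at the top. Origin: centre of its underside. A steel bearing lies in one corner (near x = -95, y = 60 mm).
- screwdriver: Screwdriver with a yellow handle lying at the right side of the bench; leave it.
- wrench: Steel spanner lying on the bench beyond the panel; leave it.
- jar: Amber glass jar, 64 mm across, 85 mm high; leave it.
- tape_roll: Black roll of tape, 72 mm across, 19 mm high, lying flat; leave it.
- meter: Grey hand-held multimeter lying on the bench, 145 x 75 x 34 mm; leave it.
- mug: Blue mug, 92 mm high; leave it.
Things that resemble listed ones, but are neither listed nor needed, are in the scene too. Leave any brown, purple or yellow look-alike of the good_link alone.

How it is judged:
On the way, in this order (a step that is already met when the one before it is completed fails the run):
1. the blown link is out of the jaws (z of blown_link in the frame of fuse_base above 0.05 m), for 0.1 s.
2. the good link is pressed fully home in both jaws (z of good_link in the frame of fuse_base between 0.019 and 0.0238 m and x of good_link in the frame of fuse_base between -0.006 and 0.006 m and y of good_link in the frame of fuse_base between -0.003 and 0.003 m and angle between the x axis of good_link and the x axis of fuse_base, either way round below 0.05 rad and angle between the z axis of good_link and the z axis of fuse_base, either way round below 0.08 rad), for 0.2 s.
At the end, for the whole second after the job is handed in: Good link home in both jaws (origin 19 to 23.8 mm above the base's, within 6 mm along x and 3 mm across, axes parallel within 0.05 rad, upright within 0.08 rad); blown link inside the red crate (origin within its walls, below 65 mm); both released and at rest (all of step 2 and x of blown_link in the frame of crate between -0.13 and 0.13 m and y of blown_link in the frame of crate between -0.095 and 0.095 m and z of blown_link in the frame of crate between 0 and 0.065 m and linear speed of each of good_link, blown_link below 0.02 m/s); the robot touches nothing.
It fails at once if the good link is forced against the base with more than 55 N (contact force between good_link and fuse_base above 55 N).
It fails at once if the good link is rammed through the jaws faster than 80 mm/s (z of good_link in the frame of fuse_base between 0.028 and 0.039 m and y of good_link in the frame of fuse_base between -0.004 and 0.004 m and x of good_link in the frame of fuse_base between -0.008 and 0.008 m and linear speed of good_link above 0.08 m/s).
It fails at once if the blown link is forced against the base with more than 55 N (contact force between blown_link and fuse_base above 55 N).
It fails at once if another thing on the bench is moved by more than 30 mm (the small link 20 mm) (distance of small_link from where it was at the start of the episode above 0.02 m or distance of any of screwdriver, wrench, jar, tape_roll, meter, mug from where it was at the start of the episode above 0.03 m).
It also fails if it takes over 67 s, if anything falls off the work surface, if the arm or the gripper's body presses on something with over 40 N, if the wrist force passes 120 N, or if a joint passes its speed limit or range.

## Working session

There is one attempt and no reset: what is moved stays moved. The work goes in short steps, Python scripts to look and compute and a shell command to move; the robot and the scene stay as the last step left them, time stands still between calls to the robot, and variables do not carry over. Pictures are saved under pics/ and viewed, and the job is handed in when it is done.

```bash
ls; mkdir -p pics; python3 - <<'E'
from station import bot
import cv2,numpy as np
print(bot.get_obs())
for n in("top","side"):
    im,d=bot.read_camera(n); cv2.imwrite(f"pics/{n}0.png",im[:,:,::-1]); np.savez(f"{n}0.npz",im=im,d=d)
    c=bot.calibration(n); print(n,c)
E
```

```text
pics
{'t': 0.0, 'q': array([ 1.04289847,  0.47778662,  0.02232572,  1.55646667, -0.01150475,
        1.10932224, -0.08311067]), 'joint_vel': array([-0.00046034, -0.0009164 ,  0.00062264, -0.00111233,  0.00021484,
        0.00074864,  0.00056345]), 'joint_torque': array([-1.11039011e-03, -5.96442211e+01,  1.60784908e+00, -2.81193978e+01,
        1.24910264e-02,  9.27687564e-03, -8.49998344e-06]), 'eef_pos': array([ 0.27487236, -0.61586082,  0.24432805]), 'tool_rot': array([-8.91722222e-04,  9.78049359e-01,  2.08371281e-01, -2.55075851e-04]), 'contact_force': array([-0.20430105, -0.47052144, -0.14405179]), 'torque': array([ 0.00369234, -0.027181  ,  0.04148777]), 'gripper_width': 1.0029715545360776}
top {'fx': 384.9276189212434, 'fy': 384.9276189212434, 'cx': 274.93166514036, 'cy': 207.41371503138302, 'D': array([-0.01509961,  0.        ,  0.        ,  0.        ,  0.        ]), 'extrinsics': array([[ 0.0247449 , -0.99817551,  0.05507579,  0.47582553],
       [-0.99966903, -0.02431889,  0.00839179,  0.02850491],
       [-0.0070371 , -0.05526521, -0.99844691,  1.27386063],
       [ 0.        ,  0.        ,  0.        ,  1.        ]])}
side {'fx': 380.9466878846646, 'fy': 380.9466878846646, 'cx': 275.042379241989, 'cy': 208.49340622698318, 'D': array([-0.00162056,  0.        ,  0.        ,  0.        ,  0.        ]), 'extrinsics': array([[-0.95212078, -0.21974532,  0.21255122,  0.26002809],
       [-0.30499534,  0.63482219, -0.70991452,  0.94670839],
       [ 0.02106816, -0.7407515 , -0.6714487 ,  0.93974378],
       [ 0.        ,  0.        ,  0.        ,  1.        ]])}
```

View pics/top0.png

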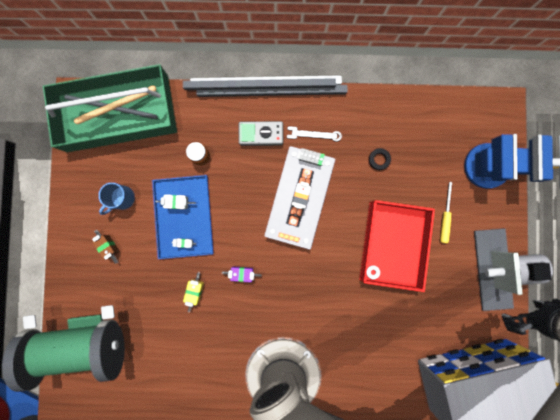

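View pics/side0.png

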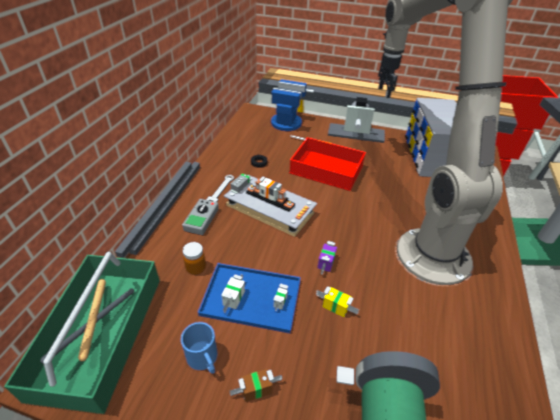

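```bash
cat > h.py <<'E'
import numpy as np,cv2
from station import bot
def pts(name,d):
    c=bot.calibration(name);K=np.array([[c['fx'],0,c['cx']],[0,c['fy'],c['cy']],[0,0,1]])
    H,W=d.shape;u,v=np.meshgrid(np.arange(W),np.arange(H))
    p=cv2.undistortPoints(np.stack([u,v],-1).reshape(-1,1,2).astype(float),K,c['D']).reshape(H,W,2)
    P=np.dstack([p,np.ones((H,W))])*d[...,None]
    E=c['extrinsics'];return P@E[:3,:3].T+E[:3,3]
def ray(name,uv,z):
    c=bot.calibration(name);K=np.array([[c['fx'],0,c['cx']],[0,c['fy'],c['cy']],[0,0,1]])
    p=cv2.undistortPoints(np.array(uv,float).reshape(-1,1,2),K,c['D']).reshape(-1,2)
    E=c['extrinsics'];r=np.c_[p,np.ones(len(p))]@E[:3,:3].T
    return E[:3,3]+r*((z-E[2,3])/r[:,2])[:,None]
def look(tag):
    o={}
    for n in("top","side"):
        im,d=bot.read_camera(n);np.savez(f"{n}{tag}.npz",im=im,d=d);o[n]=(im,d)
    return o
def crop(im,x0,y0,w,h,s,fn):
    cv2.imwrite(fn,cv2.resize(im[y0:y0+h,x0:x0+w,::-1],None,fx=s,fy=s,interpolation=cv2.INTER_NEAREST))
E
python3 - <<'E'
from h import *
t=np.load('top0.npz');s=np.load('side0.npz')
a=cv2.resize(t['im'][140:260,255:345],None,fx=4.4,fy=4.4,interpolation=2)
b=cv2.resize(t['im'][165:265,145:220],None,fx=5.2,fy=5.2,interpolation=2)
h=528;b=cv2.resize(b,(390,528))
cv2.imwrite('pics/c1.png',np.hstack([a,b])[:,:,::-1])
a=cv2.resize(s['im'][160:240,215:325],None,fx=5,fy=5,interpolation=2)
cv2.imwrite('pics/c2.png',a[:,:,::-1])
b=cv2.resize(s['im'][260:335,195:310],None,fx=5,fy=5,interpolation=2)
cv2.imwrite('pics/c3.png',b[:,:,::-1])
E
```

```text
(no output)
```

View pics/c1.png

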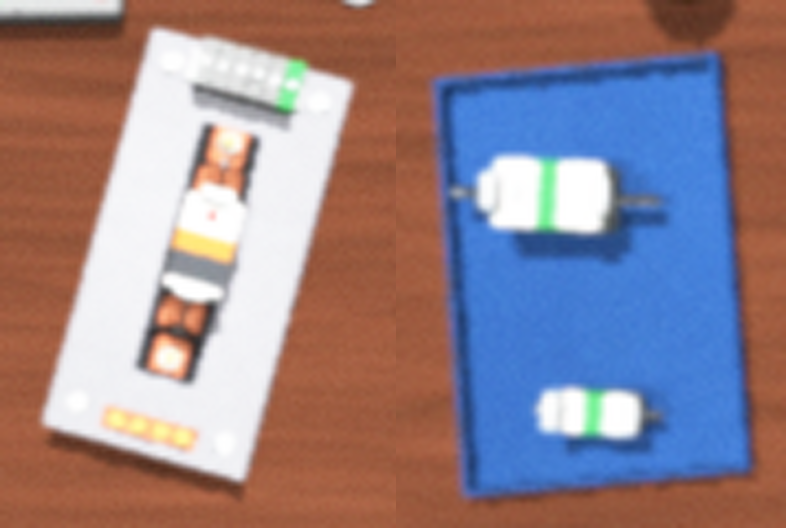

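View pics/c2.png

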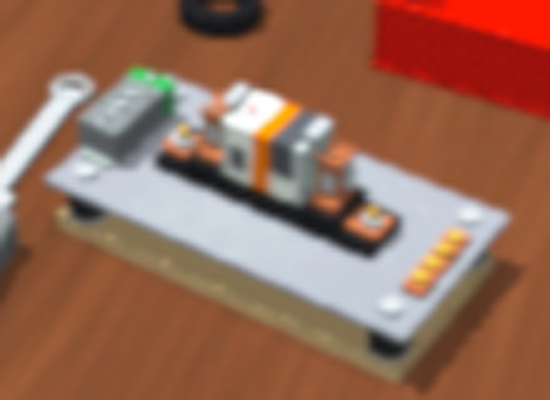

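View pics/c3.png

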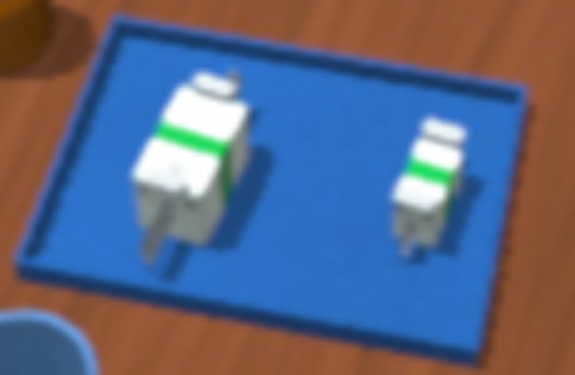

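```bash
python3 - <<'E'
from h import *
t=np.load('top0.npz');s=np.load('side0.npz')
P={'top':pts('top',t['d']),'side':pts('side',s['d'])}
IM={'top':t['im'],'side':s['im']}
def rect(n,box,lo,hi,lab,cond=None):
    p=P[n];m=np.zeros(p.shape[:2],bool);x,y,w,h=box;m[y:y+h,x:x+w]=1
    m&=(p[...,2]>lo)&(p[...,2]<hi)
    if cond is not None:m&=cond(IM[n])
    q=p[m];r=cv2.minAreaRect((q[:,:2]*1000).astype(np.float32))
    print(n,lab,m.sum(),'c',np.round(r[0],1),'sz',np.round(r[1],1),'ang',round(r[2],2),'mean',np.round(q.mean(0)*1000,1),'zmed',round(np.median(q[:,2])*1000,1))
    return m
pl=(255,140,90,120);tr=(145,165,75,100)
rect('top',pl,.04,.053,'plate');rect('top',pl,.11,.14,'blown')
rect('side',(215,160,110,80),.04,.053,'plate');rect('side',(215,160,110,80),.11,.14,'blown')
rect('top',(145,165,65,60),.045,.07,'good');rect('side',(215,265,40,45),.045,.07,'good')
rect('top',(165,225,35,30),.033,.06,'small')
rect('top',(355,190,90,110),.06,.08,'crate')
rect('top',(145,165,75,105),.012,.025,'trayrim')
hsv={n:cv2.cvtColor(IM[n],cv2.COLOR_RGB2HSV) for n in IM}
# band centres by ray
def band(n,box,l,h,z,lab):
    x,y,w,hh=box;m=np.zeros(hsv[n].shape[:2],np.uint8);m[y:y+hh,x:x+w]=cv2.inRange(hsv[n],l,h)[y:y+hh,x:x+w]
    v,u=np.nonzero(m); q=P[n][m>0]; print(n,lab,len(u),'px',u.mean().round(1),v.mean().round(1),'depthmean',np.round(q.mean(0)*1000,1),'ray',np.round(ray(n,[[u.mean(),v.mean()]],z)*1000,1),'bbox',u.min(),u.max(),v.min(),v.max())
band('top',(155,185,50,35),(50,90,90),(80,255,255),.052,'goodband')
band('top',(285,180,40,40),(8,120,150),(25,255,255),.118,'orange')
E
```

```text
top plate 3087 c [578.8 -37.7] sz [150.2 300.5] ang 75.82 mean [570.  -35.4  48.3] zmed 48.3
top blown 362 c [578.6 -37.5] sz [ 40.9 113.5] ang 76.27 mean [578.5 -37.4 119.3] zmed 118.8
side plate 1528 c [ 554.1 -121.3] sz [326.6 302.4] ang 75.73 mean [550.7 -28.   47.3] zmed 47.2
side blown 201 c [573.8 -38.6] sz [ 46.2 113.4] ang 73.21 mean [576.9 -36.6 117.7] zmed 117.1
top good 290 c [555.1 361. ] sz [78.3 40.3] ang 88.14 mean [554.7 361.5  53.4] zmed 52.7
side good 336 c [551.6 362.8] sz [79.2 41.1] ang 88.62 mean [550.4 362.6  52.8] zmed 51.9
top small 137 c [423.5 330. ] sz [56.9 24. ] ang 86.97 mean [423.5 331.5  42.9] zmed 42.0
top crate 704 c [ 433.1 -350.7] sz [194.2 260.9] ang 82.86 mean [ 431.7 -353.8   68.2] zmed 68.7
top trayrim 452 c [508.4 342.4] sz [261.1 179.7] ang 6.81 mean [510.2 344.4  17.9] zmed 18.0
top goodband 27 px 173.4 202.2 depthmean [552.  363.7  49.4] ray [[551.9 362.9  52. ]] bbox 172 174 196 208
top orange 164 px 305.6 206.4 depthmean [547.3 -58.6  69.5] ray [[545.  -53.8 118. ]] bbox 290 324 180 219
```

The candidates in the top view are:
- Large white link with a green band, in the tray (174,202).
- Small link with a green band, in the tray (182,243).
- Yellow look-alike (193,292).
- Purple look-alike (241,274).
- Brown look-alike (104,246).

The good link is the large white one at (174,202). The crop shows a 78x40 mm clean white block with a green band. The blown link, with its orange band, is in the panel at (300,198).

```bash
cat >> h.py <<'E'
from scipy.spatial.transform import Rotation as R
def st():
    o=bot.get_obs();q=o['tool_rot'];r=R.from_quat([q[1],q[2],q[3],q[0]]);return o,r
def need(x,y,z,yaw):
    o,r=st();M=r.as_matrix()
    T=R.from_euler('z',yaw,degrees=True)*R.from_euler('x',180,degrees=True)
    dr=(r.inv()*T).as_rotvec(degrees=True);d=np.array([x,y,z])-o['eef_pos']
    print('t',round(o['t'],2),'pos',o['eef_pos'].round(4),'yaw',np.degrees(np.arctan2(M[1,0],M[0,0])).round(2))
    print('shift now-axes',(M.T@d*1000).round(1),'final-axes',(T.as_matrix().T@d*1000).round(1),'turn',dr.round(2),'F',o['contact_force'].round(1),'w',round(o['gripper_width'],3))
E
python3 -c "
from h import *
need(.5785,-.0375,.22,-14)"; python3 -m crank '[[[0,0,0],[0,0,9.5],0.0854],[[0,0,0],[0,0,9.5],0.0854],[[0,0,0],[0,0,9.5],0.0854],[[0,0,0],[0,0,9.5],0.0854]]' 100; python3 -c "
from h import *
need(.5785,-.0375,.22,-14)"
```

```text
t 0.1 pos [ 0.2749 -0.6159  0.2444] yaw 24.05
shift now-axes [ 513.  -404.4   25. ] final-axes [ 154.7 -634.7   24.4] turn [-0.09  0.04 38.05] F [-0.5  0.2  0.1] w 0.997
t: 0.6
eef_pos: [0.275, -0.6161, 0.2447]
tool_rot: [-0.0, 0.992, -0.124, -0.0]
contact_force: [1.3, 0.8, 0.2]
gripper_width: 1.001
t 0.6 pos [ 0.275  -0.6161  0.2447] yaw -14.26
shift now-axes [ 151.7 -635.5   25.1] final-axes [ 154.5 -634.8   24.7] turn [-0.05  0.04 -0.26] F [1.3 0.8 0.2] w 1.001
```

```bash
python3 -m crank '[[[0.0125,-0.05,0],[0,0,0],0.0854],[[0.0125,-0.05,0],[0,0,0],0.0854],[[0.0125,-0.05,0],[0,0,0],0.0854],[[0.0125,-0.05,0],[0,0,0],0.0854],[[0.0125,-0.05,0],[0,0,0],0.0854],[[0.0125,-0.05,0],[0,0,0],0.0854],[[0.0125,-0.05,0],[0,0,0],0.0854],[[0.0125,-0.05,0],[0,0,0],0.0854],[[0.0125,-0.05,0],[0,0,0],0.0854],[[0.0125,-0.05,0],[0,0,0],0.0854]]' 100; python3 -c "
from h import *
need(.5785,-.0375,.22,-14)"
```

```text
t: 1.85
eef_pos: [0.5173, -0.1597, 0.2451]
tool_rot: [0.0, 0.993, -0.121, -0.0]
contact_force: [0.8, -0.7, -0.5]
gripper_width: 0.996
t 1.85 pos [ 0.5173 -0.1597  0.2451] yaw -13.95
shift now-axes [  29.9 -133.4   25.1] final-axes [  29.8 -133.4   25.1] turn [0.01 0.02 0.05] F [ 0.8 -0.7 -0.5] w 0.996
```

```bash
python3 -m crank '[[[0.0075,-0.04,0],[0,0,0],0.0854],[[0.0075,-0.04,0.01],[0,0,0],0.0854],[[0.0075,-0.03,0.01],[0,0,0],0.0854],[[0.006,-0.01,0],[0,0,0],0.0854],[[0,0,0],[0,0,0],0.0854],[[0,0,0],[0,0,0],0.0854]]' 100; python3 -c "
from h import *
need(.5785,-.0375,.096,-14)
o=look('1')
im=o['top'][0];crop(im,240,130,120,130,4,'pics/t1.png')
crop(o['side'][0],200,120,140,130,4,'pics/s1.png')"
```

```text
t: 2.6
eef_pos: [0.5732, -0.0536, 0.2256]
tool_rot: [0.0, 0.992, -0.123, 0.0]
contact_force: [-0.7, 1.1, 0.1]
gripper_width: 1.002
t 2.6 pos [ 0.5732 -0.0536  0.2256] yaw -14.09
shift now-axes [  1.2 -17.  129.6] final-axes [  1.2 -16.9 129.6] turn [ 0.05 -0.02 -0.09] F [-0.7  1.1  0.1] w 1.002
```

View pics/s1.png

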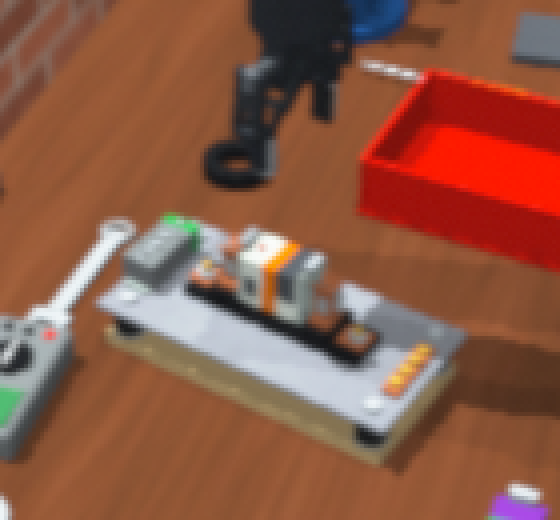

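The side view shows the open gripper still above and beside the blown link (crop ~(280,280)). I'll centre it and go down.

```bash
python3 -m crank '[[[0.001,-0.017,0],[0,0,0],0.0854],[[0,0,0.02],[0,0,0],0.0854],[[0,0,0.025],[0,0,0],0.0854],[[0,0,0.025],[0,0,0],0.0854],[[0,0,0.025],[0,0,0],0.07],[[0,0,0.015],[0,0,0],0.07],[[0,0,0.01],[0,0,0],0.07],[[0,0,0],[0,0,0],0.06],[[0,0,0],[0,0,0],0.06]]' 100; python3 -c "
from h import *
need(.5785,-.0375,.096,-14)
o=look('2')
crop(o['side'][0],200,120,140,130,4,'pics/s2.png')"
```

```text
t: 3.82
eef_pos: [0.5792, -0.0354, 0.1061]
tool_rot: [-0.0, 0.993, -0.121, 0.001]
contact_force: [0.1, -0.8, 0.3]
gripper_width: 0.701
t 3.83 pos [ 0.5792 -0.0354  0.1061] yaw -13.96
shift now-axes [-0.2  2.2 10.1] final-axes [-0.2  2.2 10.1] turn [-0.02 -0.07  0.04] F [ 0.1 -0.8  0.3] w 0.701
```

View pics/s2.png

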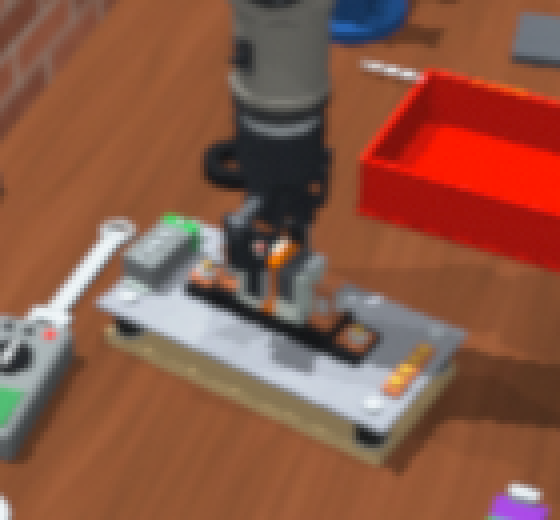

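```bash
python3 -m crank '[[[0,0.002,0.01],[0,0,0],0.06],[[0,0,0],[0,0,0],0.05],[[0,0,0],[0,0,0],0.044],[[0,0,0],[0,0,0],0.036],[[0,0,0],[0,0,0],0.036],[[0,0,0],[0,0,0],0.036],[[0,0,0],[0,0,0],0.036]]' 20; python3 -c "
from h import *
need(.5785,-.0375,.096,-14);print(st()[0]['torque'])"
```

```text
t: 4.8
eef_pos: [0.5779, -0.0382, 0.0953]
tool_rot: [0.0, 0.993, -0.122, -0.0]
contact_force: [-1.6, -4.5, 0.2]
gripper_width: 0.468
t 4.8 pos [ 0.5779 -0.0382  0.0953] yaw -13.99
shift now-axes [ 0.4 -0.8 -0.7] final-axes [ 0.4 -0.8 -0.7] turn [0.05 0.01 0.01] F [-1.6 -4.5  0.2] w 0.468
[-0.92487182  0.25730745  0.00917711]
```

```bash
python3 -m crank '[[[0,0.0005,0],[0,0,0],0.036],[[0,0,0],[0,0,0],0.036]]' 20; python3 -m crank '[[[0,0,0],[0,0,0],0.03],[[0,0,0],[0,0,0],0.03]]' 100;  python3 -c "
from h import *
for i in range(4):
    need(.5785,-.0375,.096,-14);bot.read_camera('top')"
```

```text
t: 5.05
eef_pos: [0.5779, -0.0382, 0.0953]
tool_rot: [0.0, 0.993, -0.122, -0.0]
contact_force: [-1.2, -4.5, 0.6]
gripper_width: 0.465
t: 5.3
eef_pos: [0.578, -0.0381, 0.0953]
tool_rot: [0.0, 0.993, -0.122, -0.0]
contact_force: [-2.1, -4.9, 0.4]
gripper_width: 0.458
t 5.3 pos [ 0.578  -0.0381  0.0953] yaw -13.96
shift now-axes [ 0.3 -0.8 -0.7] final-axes [ 0.3 -0.8 -0.7] turn [ 0.02 -0.    0.04] F [-2.1 -4.9  0.4] w 0.458
t 5.35 pos [ 0.578  -0.0381  0.0953] yaw -13.95
shift now-axes [ 0.4 -0.7 -0.7] final-axes [ 0.4 -0.7 -0.7] turn [0.02 0.   0.05] F [-0.5 -5.2  0.8] w 0.457
t 5.4 pos [ 0.578  -0.0381  0.0953] yaw -13.96
shift now-axes [ 0.4 -0.7 -0.7] final-axes [ 0.4 -0.7 -0.7] turn [0.02 0.   0.04] F [-1.  -5.2  0.4] w 0.451
t 5.45 pos [ 0.578  -0.0381  0.0953] yaw -13.96
shift now-axes [ 0.3 -0.7 -0.7] final-axes [ 0.3 -0.7 -0.7] turn [ 0.02 -0.    0.04] F [-0.4 -5.2 -0.9] w 0.453
```

```bash
python3 -m crank '[[[0,0,-0.002],[0,0,0],0.03],[[0,0,-0.002],[0,0,0],0.03],[[0,0,-0.002],[0,0,0],0.03],[[0,0,-0.002],[0,0,0],0.03]]' 100;  python3 -c "
from h import *
need(.5785,-.0375,.096,-14)"
python3 -m crank '[[[0,0,-0.002],[0,0,0],0.03],[[0,0,-0.002],[0,0,0],0.03],[[0,0,-0.002],[0,0,0],0.03],[[0,0,-0.002],[0,0,0],0.03],[[0,0,-0.002],[0,0,0],0.03],[[0,0,-0.003],[0,0,0],0.03],[[0,0,-0.003],[0,0,0],0.03],[[0,0,-0.003],[0,0,0],0.03]]' 100;  python3 -c "
from h import *
need(.5785,-.0375,.096,-14)"
```

```text
t: 6.0
eef_pos: [0.5767, -0.0382, 0.1016]
tool_rot: [0.0, 0.993, -0.122, -0.001]
contact_force: [0.0, -4.4, -12.4]
gripper_width: 0.454
t 6.0 pos [ 0.5767 -0.0382  0.1016] yaw -13.97
shift now-axes [ 1.6 -1.1  5.6] final-axes [ 1.6 -1.1  5.6] turn [0.05 0.16 0.03] F [  0.   -4.4 -12.4] w 0.454
t: 7.0
eef_pos: [0.5783, -0.0373, 0.1229]
tool_rot: [-0.0, 0.993, -0.121, 0.0]
contact_force: [0.3, -0.9, -1.5]
gripper_width: 0.454
t 7.0 pos [ 0.5783 -0.0373  0.1229] yaw -13.93
shift now-axes [ 0.2  0.1 26.9] final-axes [ 0.3  0.1 26.9] turn [-0.04 -0.03  0.07] F [ 0.3 -0.9 -1.5] w 0.454
```

```bash
python3 -m crank '[[[0,0,-0.01],[0,0,0],0.03],[[0,0,-0.02],[0,0,0],0.03],[[0,0,-0.025],[0,0,0],0.03],[[0,0,-0.015],[0,0,0],0.03],[[0,0,0],[0,0,0],0.03]]' 100;  python3 -c "
from h import *
need(.453,-.365,.19,-7)
o=look('3')
crop(o['side'][0],200,120,140,130,4,'pics/s3.png')"
```

```text
t: 7.62
eef_pos: [0.5791, -0.0371, 0.1939]
tool_rot: [-0.0, 0.993, -0.121, 0.002]
contact_force: [0.6, 0.4, -2.2]
gripper_width: 0.46
t 7.62 pos [ 0.5791 -0.0371  0.1939] yaw -13.91
shift now-axes [-43.7 348.6   3.3] final-axes [-85.2 340.8   3.9] turn [-0.07 -0.19 -6.91] F [ 0.6  0.4 -2.2] w 0.46
```

View pics/s3.png

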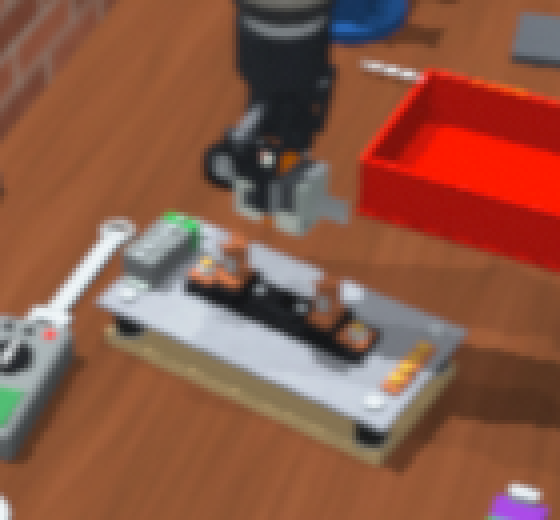

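The blown link is out and held in the fingers (crop ~(285,190)), and the jaws are empty. Next is the crate.

```bash
python3 -m crank '[[[0,0,0],[0,0,-7],0.03],[[-0.0085,0.034,0],[0,0,0],0.03],[[-0.0105,0.042,0],[0,0,0],0.03],[[-0.0105,0.042,0],[0,0,0],0.03],[[-0.0105,0.042,0],[0,0,0],0.03],[[-0.0105,0.042,0],[0,0,0],0.03],[[-0.0105,0.042,0],[0,0,0],0.03],[[-0.0105,0.042,0],[0,0,0],0.03],[[-0.0085,0.034,0],[0,0,0],0.03],[[0,0,0],[0,0,0],0.03]]' 100;  python3 -c "
from h import *
need(.453,-.365,.036,-7)"
```

```text
t: 8.98
eef_pos: [0.4573, -0.3489, 0.1911]
tool_rot: [0.0, 0.998, -0.064, -0.001]
contact_force: [0.5, 0.0, -1.8]
gripper_width: 0.452
t 8.97 pos [ 0.4573 -0.3489  0.1911] yaw -7.28
shift now-axes [ -1.9  16.4 155.1] final-axes [ -2.4  16.5 155.1] turn [ 0.04  0.14 -0.28] F [ 0.5  0.  -1.8] w 0.452
```

```bash
python3 -m crank '[[[-0.002,0.016,0.02],[0,0,0],0.03],[[0,0,0.03],[0,0,0],0.03],[[0,0,0.03],[0,0,0],0.03],[[0,0,0.025],[0,0,0],0.03],[[0,0,0.02],[0,0,0],0.03],[[0,0,0.015],[0,0,0],0.03],[[0,0,0.008],[0,0,0],0.03],[[0,0,0],[0,0,0],0.03],[[0,0,0],[0,0,0],0.03]]' 100;  python3 -c "
from h import *
need(.453,-.365,.033,-7)"
```

```text
t: 10.1
eef_pos: [0.4565, -0.3618, 0.0449]
tool_rot: [0.0, 0.998, -0.061, 0.001]
contact_force: [0.6, -0.7, -1.1]
gripper_width: 0.456
t 10.1 pos [ 0.4565 -0.3618  0.0449] yaw -6.95
shift now-axes [-3.1  3.6 11.9] final-axes [-3.1  3.6 11.9] turn [ 0.03 -0.07  0.05] F [ 0.6 -0.7 -1.1] w 0.456
```

```bash
python3 -m crank '[[[0,0,0.006],[0,0,0],0.03],[[0,0,0.005],[0,0,0],0.03],[[0,0,0],[0,0,0],0.03],[[0,0,0],[0,0,0],0.03]]' 100;  python3 -m crank '[[[0,0,0],[0,0,0],0.05],[[0,0,0],[0,0,0],0.06],[[0,0,0],[0,0,0],0.06],[[0,0,0],[0,0,0],0.06],[[0,0,-0.01],[0,0,0],0.06],[[0,0,-0.03],[0,0,0],0.06],[[0,0,-0.05],[0,0,0],0.06],[[0,0,-0.05],[0,0,0],0.06],[[0,0,-0.02],[0,0,0],0.06]]' 100; python3 -c "
from h import *
need(.5545,.3615,.2,88.3)
o=look('4')
crop(o['side'][0],270,100,140,130,4,'pics/s4.png')"
```

```text
t: 10.6
eef_pos: [0.456, -0.3615, 0.0333]
tool_rot: [-0.0, 0.998, -0.061, -0.0]
contact_force: [-1.0, -0.5, -2.3]
gripper_width: 0.458
t: 11.72
eef_pos: [0.4572, -0.3624, 0.1975]
tool_rot: [0.001, 0.998, -0.061, 0.002]
contact_force: [-0.0, -0.2, -0.6]
gripper_width: 0.706
t 11.72 pos [ 0.4572 -0.3624  0.1975] yaw -6.96
shift now-axes [   8.8 -730.4   -4.3] final-axes [726.5  75.8  -2.5] turn [  0.35  -0.1  -95.26] F [-0.  -0.2 -0.6] w 0.706
```

View pics/s4.png

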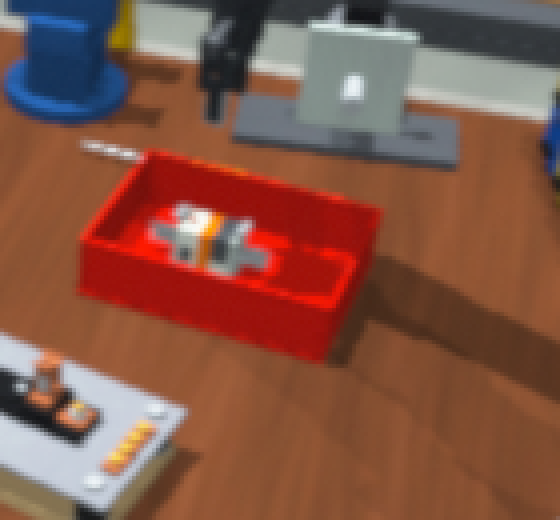

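The side view shows the blown link upright in the crate, crop (210,240). Now to the good link.

```bash
python3 -m crank '[[[0,-0.03,0],[0,0,0],0.07],[[0,-0.05,0],[0,0,0],0.07],[[0,-0.05,0],[0,0,0],0.07],[[0,-0.05,0],[0,0,0],0.07],[[0,-0.05,0],[0,0,0],0.07],[[0,-0.05,0],[0,0,0],0.07],[[0,-0.05,0],[0,0,0],0.07],[[0,-0.05,0],[0,0,0],0.07],[[0,-0.05,0],[0,0,0],0.07],[[0,-0.05,0],[0,0,0],0.07]]' 100;python3 -m crank '[[[0,-0.05,0],[0,0,0],0.07],[[0,-0.05,0],[0,0,0],0.07],[[0,-0.05,0],[0,0,0],0.07],[[0,-0.05,0],[0,0,0],0.07],[[0,-0.03,0],[0,0,0],0.07]]' 100;python3 -m crank '[[[0,0,0],[0,0,-9.5],0.0854],[[0,0,0],[0,0,-9.5],0.0854],[[0,0,0],[0,0,-9.5],0.0854],[[0,0,0],[0,0,-9.5],0.0854],[[0,0,0],[0,0,-9.5],0.0854],[[0,0,0],[0,0,-9.5],0.0854],[[0,0,0],[0,0,-9.5],0.0854],[[0,0,0],[0,0,-9.5],0.0854],[[0,0,0],[0,0,-9.5],0.0854],[[0,0,0],[0,0,-9.5],0.0854]]'
python3 -c "
from h import *
need(.5545,.3615,.03,88.3)"
```

```text
t: 13.08
eef_pos: [0.5134, 0.1163, 0.1925]
tool_rot: [0.0, 0.998, -0.061, -0.001]
contact_force: [1.0, -0.3, 0.4]
gripper_width: 0.819
t: 13.7
eef_pos: [0.5407, 0.3461, 0.192]
tool_rot: [-0.0, 0.998, -0.059, -0.001]
contact_force: [-0.0, -0.3, -0.2]
gripper_width: 0.819
t: 14.95
eef_pos: [0.5413, 0.3428, 0.1921]
tool_rot: [-0.0, 0.717, 0.697, -0.001]
contact_force: [0.0, 0.4, -0.0]
gripper_width: 0.997
t 14.95 pos [0.5413 0.3428 0.1921] yaw 88.37
shift now-axes [ 19.2  13.  162. ] final-axes [ 19.1  12.7 162.1] turn [-0.1   0.06  0.07] F [ 0.   0.4 -0. ] w 0.997
```

```bash
python3 -m crank '[[[0.01,0.006,0],[0,0,0],0.0854],[[0.009,0.0065,0],[0,0,0],0.0854],[[0,0,0.03],[0,0,0],0.0854],[[0,0,0.035],[0,0,0],0.0854],[[0,0,0.03],[0,0,0],0.0854],[[0,0,0],[0,0,0],0.07],[[0,0,0],[0,0,0],0.07]]' 100
python3 -c "
from h import *
need(.5545,.3615,.03,88.3)
o=look('5')
crop(o['side'][0],180,220,140,120,4,'pics/s5.png')"
```

```text
t: 15.82
eef_pos: [0.5555, 0.363, 0.0994]
tool_rot: [-0.0, 0.719, 0.695, 0.001]
contact_force: [0.3, 0.0, 1.5]
gripper_width: 0.82
t 15.82 pos [0.5555 0.363  0.0994] yaw 88.02
shift now-axes [-1.6 -1.1 69.4] final-axes [-1.5 -1.  69.4] turn [ 0.06 -0.07 -0.28] F [0.3 0.  1.5] w 0.82
```

View pics/s5.png

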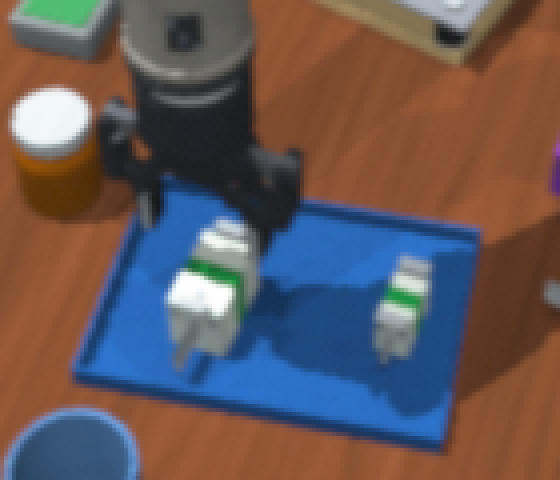

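```bash
python3 -c "
from h import *
print(ray('top',[[196,152]],.085))
o=st()[0]; print(o['q'].round(2))"
```

```text
[[0.70881571 0.28944155 0.085     ]]
[-0.26  0.69 -0.6   1.67  0.46  0.93 -1.07]
```

```bash
python3 -m crank '[[[-0.0015,-0.001,0.02],[0,0,0],0.07],[[0,0,0.02],[0,0,0],0.07],[[0,0,0.015],[0,0,0],0.07],[[0,0,0.008],[0,0,0],0.065],[[0,0,0.004],[0,0,0],0.06],[[0,0,0],[0,0,0],0.06]]' 20
python3 -c "
from h import *
need(.5545,.3615,.0293,88.3)"
```

```text
t: 16.68
eef_pos: [0.554, 0.3606, 0.0313]
tool_rot: [-0.0, 0.719, 0.695, 0.0]
contact_force: [-1.2, -0.9, 0.3]
gripper_width: 0.704
t 16.68 pos [0.554  0.3606 0.0313] yaw 88.05
shift now-axes [0.9 0.5 2. ] final-axes [0.9 0.5 2. ] turn [ 0.   -0.01 -0.25] F [-1.2 -0.9  0.3] w 0.704
```

```bash
python3 -m crank '[[[0.001,0,0.002],[0,0,0],0.05],[[0,0,0],[0,0,0],0.044],[[0,0,0],[0,0,0],0.038],[[0,0,0],[0,0,0],0.036],[[0,0,0],[0,0,0],0.036],[[0,0,0],[0,0,0],0.036]]' 20
python3 -m crank '[[[0,0,0],[0,0,0],0.03],[[0,0,0],[0,0,0],0.03],[[0,0,0],[0,0,0],0.03]]' 100
python3 -c "
from h import *
need(.5545,.3615,.0293,88.3)"
```

```text
t: 17.42
eef_pos: [0.5541, 0.3616, 0.0297]
tool_rot: [0.0, 0.719, 0.695, 0.0]
contact_force: [-1.1, -0.2, 4.8]
gripper_width: 0.467
t: 17.8
eef_pos: [0.5544, 0.3619, 0.0299]
tool_rot: [0.0, 0.719, 0.695, 0.001]
contact_force: [-0.2, 0.2, 6.4]
gripper_width: 0.454
t 17.8 pos [0.5544 0.3619 0.0299] yaw 88.05
shift now-axes [-0.4  0.1  0.6] final-axes [-0.4  0.1  0.6] turn [ 0.05 -0.04 -0.25] F [-0.2  0.2  6.4] w 0.454
```

```bash
python3 -m crank '[[[0,0,-0.01],[0,0,0],0.03],[[0,0,-0.02],[0,0,0],0.03],[[0,0,-0.03],[0,0,0],0.03],[[0,0,-0.04],[0,0,0],0.03],[[0,0,-0.04],[0,0,0],0.03],[[0,0,-0.03],[0,0,0],0.03],[[0,0,-0.005],[0,0,0],0.03],[[0,0,0],[0,0,0],0.03],[[0,0,0],[0,0,0],0.03]]' 100
python3 -c "
from h import *
need(.578,-.0380,.2,-14)
o=look('6')
crop(o['side'][0],180,170,140,150,4,'pics/s6.png')
P=pts('top',o['top'][1])
"
```

```text
t: 18.92
eef_pos: [0.5533, 0.3606, 0.2026]
tool_rot: [-0.0, 0.719, 0.695, -0.001]
contact_force: [0.9, 0.1, -2.1]
gripper_width: 0.457
t 18.93 pos [0.5533 0.3606 0.2026] yaw 88.06
shift now-axes [-397.5   38.2    3.2] final-axes [120.4 380.8   2.6] turn [  0.     0.19 102.06] F [ 0.9  0.1 -2.1] w 0.457
```

View pics/s6.png

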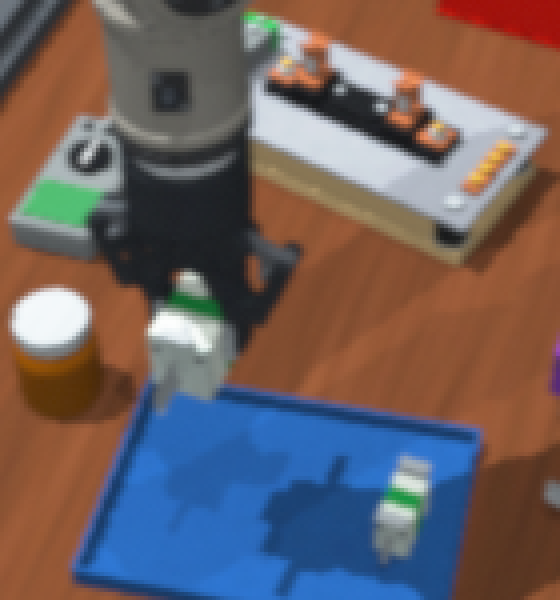

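The good link is held upright by the fingers, crop (190,340). Moving over the panel.

```bash
python3 -m crank '[[[-0.02,0.002,0],[0,0,0],0.03],[[-0.045,0.0045,0],[0,0,0],0.03],[[-0.045,0.0045,0],[0,0,0],0.03],[[-0.045,0.0045,0],[0,0,0],0.03],[[-0.045,0.0045,0],[0,0,0],0.03],[[-0.045,0.0045,0],[0,0,0],0.03],[[-0.045,0.0045,0],[0,0,0],0.03],[[-0.045,0.0045,0],[0,0,0],0.03],[[-0.04,0.004,0],[0,0,0],0.03],[[-0.02,0.001,0],[0,0,0],0.03]]' 100
python3 -m crank '[[[0,0,0],[0,0,10.2],0.03],[[0,0,0],[0,0,10.2],0.03],[[0,0,0],[0,0,10.2],0.03],[[0,0,0],[0,0,10.2],0.03],[[0,0,0],[0,0,10.2],0.03],[[0,0,0],[0,0,10.2],0.03],[[0,0,0],[0,0,10.2],0.03],[[0,0,0],[0,0,10.2],0.03],[[0,0,0],[0,0,10.2],0.03],[[0,0,0],[0,0,10.2],0.03]]' 100
python3 -c "
from h import *
need(.578,-.0380,.15,-14)"
```

```text
t: 20.27
eef_pos: [0.5784, -0.0388, 0.2039]
tool_rot: [0.0, 0.721, 0.693, -0.001]
contact_force: [0.3, 0.9, -1.6]
gripper_width: 0.453
t: 21.52
eef_pos: [0.5786, -0.0338, 0.2041]
tool_rot: [-0.0, 0.992, -0.124, -0.0]
contact_force: [0.3, 0.3, -1.6]
gripper_width: 0.455
t 21.52 pos [ 0.5786 -0.0338  0.2041] yaw -14.21
shift now-axes [ 0.5  4.2 54.1] final-axes [ 0.5  4.2 54.1] turn [-0.03  0.04 -0.21] F [ 0.3  0.3 -1.6] w 0.455
```

```bash
python3 -m crank '[[[0,0.0045,0.01],[0,0,-0.2],0.03],[[0,0,0.02],[0,0,0],0.03],[[0,0,0.02],[0,0,0],0.03],[[0,0,0.015],[0,0,0],0.03],[[0,0,0.005],[0,0,0],0.03],[[0,0,0],[0,0,0],0.03],[[0,0,0],[0,0,0],0.03]]' 100
python3 -c "
from h import *
need(.5785,-.0382,.12,-14)
o=look('7')
crop(o['side'][0],205,120,120,120,5,'pics/s7.png');crop(o['top'][0],255,140,100,120,5,'pics/t7.png')"
```

```text
t: 22.4
eef_pos: [0.5785, -0.039, 0.135]
tool_rot: [-0.0, 0.993, -0.119, 0.001]
contact_force: [0.2, 0.2, -2.1]
gripper_width: 0.458
t 22.4 pos [ 0.5785 -0.039   0.135 ] yaw -13.72
shift now-axes [-0.2 -0.8 15. ] final-axes [-0.2 -0.8 15. ] turn [-0.02 -0.07  0.28] F [ 0.2  0.2 -2.1] w 0.458
```

View pics/s7.png

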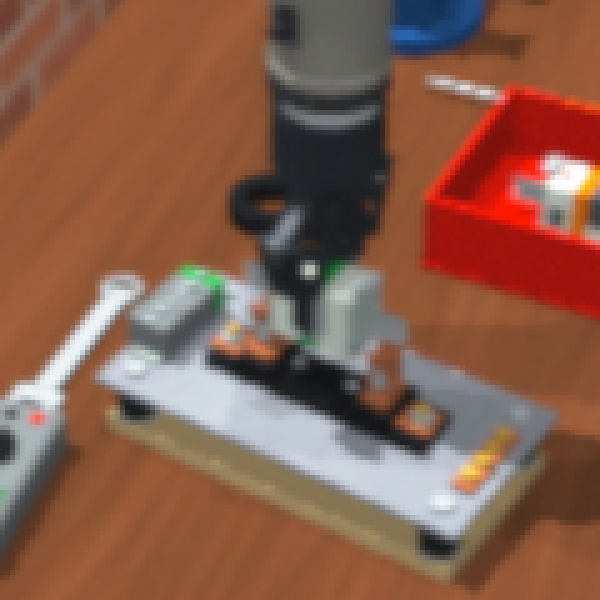

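View pics/t7.png

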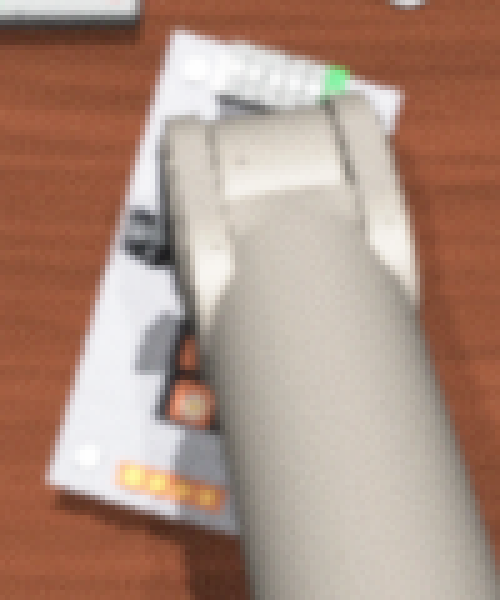

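The side view shows the link just above the jaws and in line with them (blade at (390,325), jaw at (383,365)). The top view is blocked by the arm. Pressing down in stages.

```bash
python3 -m crank '[[[0,-0.0007,0.003],[0,0,0.3],0.03],[[0,0,0.003],[0,0,0],0.03],[[0,0,0.002],[0,0,0],0.03],[[0,0,0.002],[0,0,0],0.03],[[0,0,0.002],[0,0,0],0.03],[[0,0,0.002],[0,0,0],0.03],[[0,0,0.002],[0,0,0],0.03]]' 100
python3 -c "
from h import *
need(.5785,-.0382,.12,-14);print(st()[0]['torque'].round(2))"
```

```text
t: 23.38
eef_pos: [0.5782, -0.0388, 0.1183]
tool_rot: [0.0, 0.992, -0.123, 0.0]
contact_force: [-0.4, -1.0, -0.4]
gripper_width: 0.457
t 23.38 pos [ 0.5782 -0.0388  0.1183] yaw -14.08
shift now-axes [ 0.2 -0.7 -1.7] final-axes [ 0.2 -0.7 -1.7] turn [ 0.03 -0.01 -0.08] F [-0.4 -1.  -0.4] w 0.457
[-0.37  0.04 -0.11]
```

Contact begins at about 1.5 N, with little side force. Following the plate down.

```bash
python3 -m crank '[[[0,0,0.002],[0,0,0],0.03],[[0,0,0.002],[0,0,0],0.03],[[0,0,0.002],[0,0,0],0.03],[[0,0,0.002],[0,0,0],0.03]]' 100
python3 -m crank '[[[0,0,0.002],[0,0,0],0.03],[[0,0,0.002],[0,0,0],0.03]]' 100
python3 -c "
from h import *
need(.5785,-.0382,.085,-14);print(st()[0]['torque'].round(2))"
```

```text
t: 23.88
eef_pos: [0.5784, -0.0386, 0.1105]
tool_rot: [0.0, 0.992, -0.123, 0.0]
contact_force: [-1.7, -2.6, 3.3]
gripper_width: 0.454
t: 24.12
eef_pos: [0.5784, -0.0386, 0.1065]
tool_rot: [0.0, 0.992, -0.122, 0.0]
contact_force: [-0.7, -3.8, 5.0]
gripper_width: 0.46
t 24.12 pos [ 0.5784 -0.0386  0.1065] yaw -14.06
shift now-axes [-0.  -0.4 21.5] final-axes [-0.  -0.4 21.5] turn [ 0.01 -0.04 -0.06] F [-0.7 -3.8  5. ] w 0.46
[-0.73  0.19 -0.29]
```

```bash
python3 -m crank '[[[0,0.0005,0.002],[0,0,0],0.03],[[0,0,0.002],[0,0,0],0.03],[[0,0,0.002],[0,0,0],0.03]]' 100
python3 -m crank '[[[0,0,0.002],[0,0,0],0.03],[[0,0,0.002],[0,0,0],0.03]]' 100
python3 -c "
from h import *
need(.5785,-.0382,.085,-14);print(st()[0]['torque'].round(2))"
```

```text
t: 24.5
eef_pos: [0.5785, -0.0389, 0.1009]
tool_rot: [0.0, 0.992, -0.122, 0.001]
contact_force: [-0.9, -3.3, 7.5]
gripper_width: 0.455
t: 24.75
eef_pos: [0.5785, -0.039, 0.0967]
tool_rot: [0.0, 0.992, -0.122, 0.001]
contact_force: [-0.5, -3.3, 6.3]
gripper_width: 0.453
t 24.75 pos [ 0.5785 -0.039   0.0967] yaw -14.07
shift now-axes [-0.2 -0.8 11.7] final-axes [-0.2 -0.8 11.7] turn [-0.01 -0.06 -0.07] F [-0.5 -3.3  6.3] w 0.453
[-0.66  0.22 -0.24]
```

```bash
python3 -m crank '[[[0,0,0.002],[0,0,0],0.03],[[0,0,0.002],[0,0,0],0.03]]' 100
python3 -m crank '[[[0,0,0.002],[0,0,0],0.03],[[0,0,0.0015],[0,0,0],0.03]]' 100
python3 -c "
from h import *
need(.5785,-.0382,.085,-14);print(st()[0]['torque'].round(2))"
```

```text
t: 25.0
eef_pos: [0.5784, -0.0389, 0.0926]
tool_rot: [-0.0, 0.992, -0.122, 0.0]
contact_force: [0.4, -3.1, 4.4]
gripper_width: 0.454
t: 25.25
eef_pos: [0.5783, -0.0387, 0.0889]
tool_rot: [-0.0, 0.993, -0.122, 0.0]
contact_force: [-0.5, -2.8, 5.9]
gripper_width: 0.456
t 25.25 pos [ 0.5783 -0.0387  0.0889] yaw -14.03
shift now-axes [ 0.1 -0.5  3.9] final-axes [ 0.1 -0.5  3.9] turn [-0.01 -0.03 -0.03] F [-0.5 -2.8  5.9] w 0.456
[-0.63  0.24 -0.14]
```

```bash
for i in 1; do python3 -m crank '[[[0,0,0.0015],[0,0,0],0.03],[[0,0,0.0015],[0,0,0],0.03]]' 100
python3 -m crank '[[[0,0,0.0015],[0,0,0],0.03]]' 100; python3 -m crank '[[[0,0,0.001],[0,0,0],0.03]]' 100; done
```

```text
t: 25.5
eef_pos: [0.5783, -0.0387, 0.0863]
tool_rot: [-0.0, 0.993, -0.122, 0.0]
contact_force: [-5.3, -2.9, 19.8]
gripper_width: 0.453
t: 25.62
eef_pos: [0.5783, -0.0387, 0.0862]
tool_rot: [0.0, 0.993, -0.122, 0.0]
contact_force: [-9.6, -3.5, 30.0]
gripper_width: 0.457
t: 25.75
eef_pos: [0.5783, -0.0387, 0.0861]
tool_rot: [0.0, 0.993, -0.122, 0.0]
contact_force: [-12.0, -2.4, 35.5]
gripper_width: 0.456
```

```bash
python3 -c "
from h import *
o=st()[0];print(o['torque'].round(2))"; python3 -m crank '[[[0,0,-0.003],[0,0,0],0.03],[[0,0,-0.002],[0,0,0],0.03],[[0,0,-0.002],[0,0,0],0.03],[[0,0,-0.002],[0,0,0],0.03]]' 100
python3 -c "
from h import *
need(.5785,-.0382,.0959,-14);o=st()[0];print(o['torque'].round(2))"
```

```text
[-0.66  2.51 -0.1 ]
t: 26.25
eef_pos: [0.5782, -0.0387, 0.0923]
tool_rot: [-0.0, 0.993, -0.122, 0.0]
contact_force: [0.7, -1.9, 2.3]
gripper_width: 0.455
t 26.25 pos [ 0.5782 -0.0387  0.0923] yaw -14.04
shift now-axes [ 0.1 -0.6 -3.6] final-axes [ 0.1 -0.6 -3.6] turn [-0.01 -0.02 -0.04] F [ 0.7 -1.9  2.3] w 0.455
[-0.57 -0.17 -0.08]
```

```bash
python3 -m crank '[[[0,0,-0.002],[0,0,0],0.03],[[0,0,-0.002],[0,0,0],0.03],[[0,0,-0.0015],[0,0,0],0.03],[[0,0,0],[0,0,0],0.03],[[0,0,0],[0,0,0],0.03]]' 100
python3 -c "
from h import *
need(.5785,-.0382,.0959,-14);o=st()[0];print(o['torque'].round(2))
o=look('8')
crop(o['side'][0],205,120,120,120,5,'pics/s8.png')"
```

```text
t: 26.88
eef_pos: [0.5782, -0.0387, 0.0978]
tool_rot: [-0.0, 0.993, -0.122, 0.0]
contact_force: [3.0, -1.9, -1.3]
gripper_width: 0.456
t 26.88 pos [ 0.5782 -0.0387  0.0978] yaw -14.04
shift now-axes [ 0.1 -0.6  1.9] final-axes [ 0.2 -0.6  1.9] turn [-0.01 -0.02 -0.04] F [ 3.  -1.9 -1.3] w 0.456
[-0.4  -0.66 -0.12]
```

View pics/s8.png

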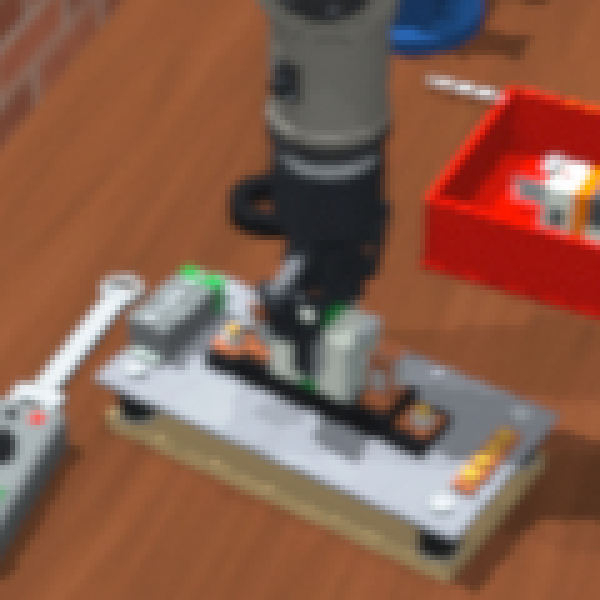

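```bash
python3 -m crank '[[[0,0,0],[0,0,0],0.05],[[0,0,0],[0,0,0],0.06],[[0,0,0],[0,0,0],0.07],[[0,0,0],[0,0,0],0.07],[[0,0,-0.01],[0,0,0],0.07],[[0,0,-0.03],[0,0,0],0.07],[[0,0,-0.04],[0,0,0],0.07],[[0,0,-0.03],[0,0,0],0.07],[[0,0,0],[0,0,0],0.07]]' 100
python3 -m crank '[[[0,0.04,0],[0,0,0],0.07],[[0,0.05,0],[0,0,0],0.07],[[0,0.05,0],[0,0,0],0.07],[[0,0.05,0],[0,0,0],0.07],[[0,0.05,0],[0,0,0],0.07],[[0,0,0],[0,0,0],0.07],[[0,0,0],[0,0,0],0.07]]'
python3 - <<'E'
from h import *
need(.5785,-.0382,.2,-14)
o=look('9')
crop(o['side'][0],205,140,120,110,5,'pics/s9.png');crop(o['top'][0],255,140,90,120,5,'pics/t9.png')
old=np.load('top0.npz')['d'];olds=np.load('side0.npz')['d']
def m(n,box,d,lab):
    p=pts(n,d);x,y,w,h=box;p=p[y:y+h,x:x+w]
    c=np.array([.5787,-.0376]);a=np.radians(-14.1);e=np.array([np.cos(a),np.sin(a)]);f=np.array([-e[1],e[0]])
    u=(p[...,:2]-c)@e;v=(p[...,:2]-c)@f;z=p[...,2]
    pl=z[(z>.04)&(z<.053)];r=np.median(pl)
    b=(z>.1)&(z<.15)
    print(lab,'plate',round(r*1e3,1),end=' ')
    for lo,hi in((-.042,-.034),(-.025,-.01),(-.01,.01),(.01,.025),(.034,.042)):
        k=b&(u>lo)&(u<hi)&(abs(v)<.015);print(k.sum(),np.round(np.median(z[k]-r)*1e3,2) if k.any() else None,end=' | ')
    q=np.c_[u[b],v[b]]*1000;R_=cv2.minAreaRect(q.astype(np.float32));print(np.round(R_[0],1),np.round(R_[1],1),round(R_[2],1))
for d,l in((old,'old'),(o['top'][1],'new')):m('top',(255,140,90,120),d,l)
for d,l in((olds,'olds'),(o['side'][1],'news')):m('side',(215,160,110,80),d,l)
E
```

```text
t: 28.1
eef_pos: [0.5798, -0.0387, 0.2112]
tool_rot: [-0.0, 0.992, -0.122, 0.003]
contact_force: [0.2, 0.3, -0.8]
gripper_width: 0.819
t: 28.98
eef_pos: [0.5195, -0.271, 0.2072]
tool_rot: [-0.0, 0.992, -0.122, -0.0]
contact_force: [-0.3, 0.6, -1.1]
gripper_width: 0.818
t 28.98 pos [ 0.5195 -0.271   0.2072] yaw -14.05
shift now-axes [   0.7 -240.1    7.4] final-axes [   0.9 -240.1    7.2] turn [-0.05  0.06 -0.05] F [-0.3  0.6 -1.1] w 0.818
old plate 48.3 21 76.6 | 49 70.6 | 68 70.29 | 48 70.62 | 15 79.3 | [-0.3 -0.1] [ 40.9 115.4] 89.9
new plate 48.3 18 74.18 | 50 70.52 | 65 69.48 | 48 70.26 | 14 78.85 | [-0.1  0.3] [115.5  39.9] 1.1
olds plate 47.2 28 67.61 | 20 69.92 | 30 69.71 | 23 69.32 | 9 63.62 | [-4.9 -2.2] [ 46.2 117. ] 87.3
news plate 47.3 22 68.97 | 22 69.76 | 30 70.11 | 23 70.06 | 8 65.66 | [-3.4 -2. ] [114.7  45.8] 3.2
```

View pics/s9.png

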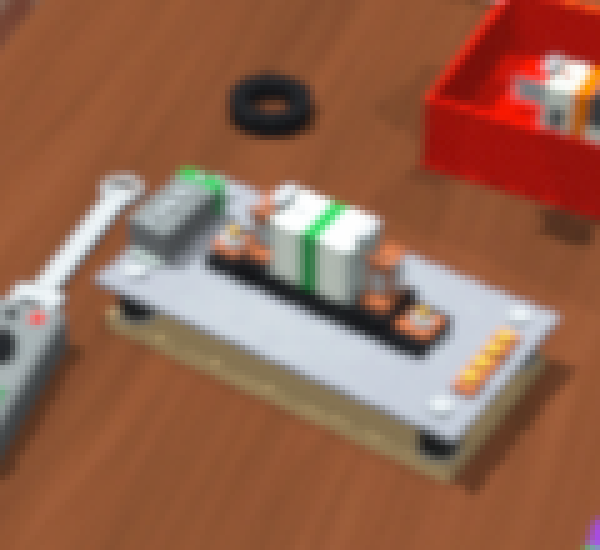

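View pics/t9.png

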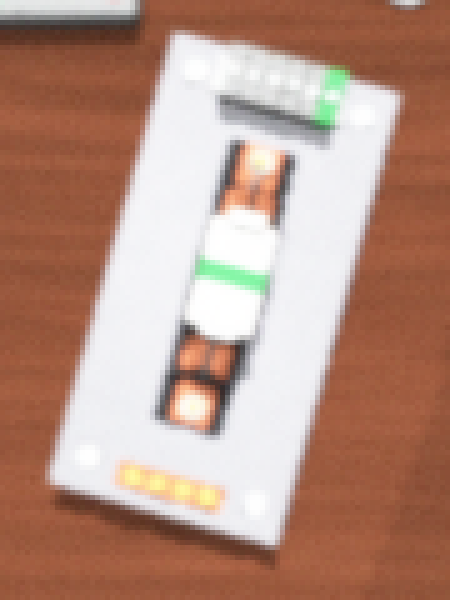

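The good link sits level at the same height above the plate as the blown one did (about 70 mm to the block top) and is centred within 1 mm. The blown link lies in the crate and the arm is clear, so I'm handing in.

```bash
python3 -m crank '[[[0,0,0],[0,0,0],0.07],[[0,0,0],[0,0,0],0.07]]'; python3 -c "
from h import *
bot.hand_in()"
```

```text
t: 29.32
eef_pos: [0.52, -0.2708, 0.2078]
tool_rot: [-0.0, 0.993, -0.122, 0.0]
contact_force: [-0.2, -1.1, 0.3]
gripper_width: 0.821
the job is handed in; nothing more can be done
```

I swapped the fuse link and handed the job in at about 29 s of the 67 s allowed. No verdict came back.

**What I did:**
- **Blown link:** I pulled it up slowly; the highest pull I read was about 12 N. I released it upright in the red crate.
- **Good link:** I pressed the large white, green-banded link from the tray into the jaws at about 16 mm/s, down to the plate's hard stop. I then eased back to near zero force before letting go.

**Last checks:**
- **Seating:** In the top camera's depth image, the good link's top is 69.5 to 70.5 mm above the plate, against 70.3 to 70.6 mm for the blown link when seated. It is level and within 1 mm of the blown link's position.
- **Crate and arm:** The blown link is in the crate, and the arm was clear above the bench.

**What disagreed or went less well:**
- **Press force:** The final press peaked at about 36 N at the wrist, with about 12 N sideways. That is more than the 20 N needed but below the 55 N limit.
- **Height by touch:** The gripper's height at near zero force suggested the link sat 1 to 2 mm higher than the cameras showed. I put this down to a slightly different grip height, because both cameras agreed it was home.
- **Not re-measured:** I did not re-measure the other items on the bench. The arm met no unexpected contact on the way.

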